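Open the finished warming cabinet and shut the empty one

ROBOT

A 7-joint arm with a two-finger parallel gripper is mounted at the origin on a cart in front of the work surface, level with it; the furniture and walls round the work are solid. World frame = base frame: x ahead of the robot, y to its left, z up, the work surface at z = 0. Lengths are in mm, angles in rad, forces in N, time in s.
With the tool pointing down it reaches from about 400 to 875 mm from the base axis. Payload 4.4 kg.
Tool frame: the origin (TCP) lies at the very end of the fingers, on their centre line; the grasp point (between the pads) lies 19 mm behind it; z points along the fingers, x is the direction in which the jaws open and shut, and the axes are right-handed (so a half turn about z gives the same grasp; the last joint's range is limited). The gripper opens to 85 mm and grips with 20 to 120 N. Pads are 22 mm wide; open, the fingers measure 114 mm over their backs; the gripper's body (76 mm by 85 mm) begins 54 mm behind the grasp point. The pads swing forward as they close: fully open they stand 13 mm farther back than shut.
Start: joints at [1.252, 0.628, 0.038, 1.517, -0.027, 0.996, -0.02], TCP at [162.603, -629.347, 231.313] pointing down, gripper open.
Joint ranges: [-3.06, 3.06], [-0.37, 2.12], [-1.25, 1.32], [0.18, 2.47], [-1.1, 4.24], [0.23, 1.98], [-2.94, 2.94]. Speed limits (rad/s): [2.57, 2.57, 3.14, 3.14, 3.14, 3.14, 3.14].

INTERFACE

Orientations are given as [roll, pitch, yaw] about the fixed x, y, z axes, in that order (R = Rz(yaw) Ry(pitch) Rx(roll)).
In Python, from cell import ctrl, get_image, job, models gives the robot as it stands.
- The arm moves only by the tool move_arm, never from a script. Its argument "moves" is a list that holds one entry, the list of rows, each a list of 6 numbers: the shift along the tool's x, y, z in m, then the turn, a rotation vector about the tool's x, y, z in rad. A call has 1 to 20 rows; each row is the pose to reach, as a shift and turn from the pose commanded when the call began, along the tool's axes at that moment; what a row does not reach only later rows make up. A row lasts 1/8 s, in which the tool goes at most 62.5 mm and 10.7 degrees, less where a joint would pass 70% of its speed; a pose out of reach is approached as far as the arm can. A call with a gripper value outside its range is refused whole. "jaw" is the opening, from 0 (shut) to 1 (fully open), set as the call begins (left out, the last holds). The fingers move at their own pace and stop on an object; the grip force is fixed at half the most. Time passes only in rows, so rows that repeat a pose let the fingers close. It gives the time, the measured TCP pose, the force and the opening at its end, in the units of the state.
- ctrl.read_state(): the state, without advancing time (a new reading comes with each control period).
- get_image(name): name is "side" or "top" or "wrist"; returns a dict with "color" (400x640x3 uint8, blue, green, red), "fov_y" (degrees; the focal length in pixels is half the picture's height over the tangent of half this angle, whatever the lens; pixels are square), "cx", "cy" (the principal point, pixels), "k1" (the pictures are not rectified: a ray, as slopes to the right and down, at radius r is drawn at 1 + k1 r^2 times it, then the intrinsics apply), "origin" and "orientation" of the camera in the world; the wrist camera has in their place "hand_eye" (4x4, takes a point from camera to tool coordinates, whose origin is the TCP and whose axes are the tool frame's). Camera axes: x right, y up, looking along -z (the intrinsics and any distortion apply to the point x, -y, -z); pixel columns grow to the right and rows downward; lengths in mm; the calibration is good to about 2 mm. A picture is of the moment at which its call begins: read the wrist's pose just before it. There is no depth.
- job.finish_job(): hands the job in, once; it reports no verdict.
Trained networks look in the newest picture that a camera, given by its name, has taken for a name from the list of things; names that differ only in an ending like _2 or _b are one class to them, and where a whole thing is asked for, a point or a joint stands for the part that bears it (a point fixed in the world has none). Each returns a list of dicts, best first, with "score" (0 to 1); they miss things now and then, are a little off and sometimes report something else, mostly with a low value. They report only what shows in the picture. A call takes as long as a camera call. They do not tell look-alikes from the thing itself.
- models.cut_out(camera, thing): "pixels" (400x640 bool, what is visible of it) and "uv" ([column, row] in pixels, amid what is visible of it).
- models.place_of(camera, thing): "uv" ([column, row] in pixels: a listed point, or the origin of a listed thing).
The state is a dict: "clock": time; "qpos": joint angles; "qd": joint speeds; "tau": joint torques, N m; "eef_pos": TCP position; "tool_rot": TCP orientation; "force": force on the tool from outside, world axes, zero at the start; "torque": the same for the moment, N m; "width": finger opening in mm.
Only numpy, scipy, OpenCV 4.12 (cv2) and the standard library are available. Lean on these libraries where they do the work, as an engineer would, in place of code of your own. Each camera call takes 0.05 s, during which the arm holds its last target.

TASK

The cup in the small warming cabinet with the blue handle bar has finished warming: pull that cabinet's door all the way down so that the cup can be taken out. The empty cabinet with the orange handle bar was left open and is losing heat: push its door back up until it is fully shut. Let go of both doors, and leave the dark bottle and the timer where they stand.

Things in the scene. Friction and masses are not known exactly. Their poses are not given: they have to be found in the camera images.
- blue_bar (a point): Middle of the blue handle bar: round, 10 mm thick, 94 long, on two thin arms 84 apart that carry it 47 beyond the door's free edge, clear all round. Height 167 over the bench when shut (cabinet top 120), 56 when fully down. Axes turn with the door: y along bar and hinge (to robot's left), z from hinge to bar, x through the door into the cabinet. The hinge line is at x +14, z -132 from here.
- blue_door (a joint): Blue-barred door (118 wide, 85 high, 12 thick mm, window, cup with yellow lid behind it), hinged at its bottom edge 35 above the bench. 0 = shut, upright; 1.3 rad = fully down towards the robot, at its stop. Starts shut. The stiff hinge keeps the door where it is left; 1 to 3 N at the bar moves it; no latch.
- orange_bar (a point): Middle of the orange handle bar of the open, empty cabinet; all sizes, axes and hinge offset as for blue_bar. The two white cabinets (110 deep, 120 wide, 120 high mm) are fixed to the bench side by side in either order, 160 to 260 apart, each turned 0 to 13 degrees clockwise seen from above.
- orange_door (a joint): Orange-barred door: same size, stiff hinge and angle sense as the blue-barred one (0 shut, 1.3 rad fully down). Starts open at 0.95 to 1.25.
- stain_bottle: Bystander: loose dark brown bottle with black cap, 54 diameter x 129 high, upright to the left of the cabinets; origin at the centre of its underside.
- timer: Bystander: loose white lab timer with coloured keys, 60 x 70 x 22 high, lying to the right of the cabinets; origin at the centre of its underside.
Things that resemble listed ones, but are neither listed nor needed, are in the scene too. What is shaped like the part that bears orange_bar but pink is not meant.

How it is judged:
By the outcome, as a careful person would: the job done as asked, in the order asked, and still so for the second after the job is handed in, with the robot touching nothing.
It also fails if it takes over 48 s, if anything falls off the work surface, if the arm or the gripper's body presses on something with over 40 N, if the wrist force passes 120 N, or if a joint passes its speed limit or range.

## Working session

There is one attempt and no reset: what is moved stays moved. The work goes in short steps, Python scripts to look and compute and a tool call to move; the robot and the scene stay as the last step left them, time stands still between calls to the robot, and variables do not carry over. Pictures are saved under pics/ and viewed, and the job is handed in when it is done.

Besides the shell and the picture viewer there is one more tool, called after "Request:" as name(argument=value, ...) on one line, values as JSON. move_arm: Moves the arm, as the interface text tells. Its arguments: {"type":"object","properties":{"moves":{"type":"array","items":{"type":"array","items":{"type":"array","items":{"type":"number"}}}},"jaw":{"type":"number"}},"required":["moves"]}

```bash
ls; mkdir -p pics; cat > h.py <<'E'
import numpy as np, cv2
from scipy.spatial.transform import Rotation as Rn
from cell import ctrl, get_image, job, models
E
python3 - <<'E'
from h import *
s=ctrl.read_state()
print({k:np.round(v,3) for k,v in s.items()})
for n in ["side","top","wrist"]:
    im=get_image(n); cv2.imwrite(f"pics/{n}0.png",im["color"])
    print(n,{k:np.round(v,3).tolist() for k,v in im.items() if k!="color"})
    for t in ["blue_bar","orange_bar","stain_bottle","timer"]:
        print(t,[(np.round(d["uv"]).tolist(),round(d["score"],2)) for d in models.place_of(n,t)])
E
```

```text
pics
{'clock': np.float64(0.0), 'qpos': array([ 1.252,  0.629,  0.038,  1.518, -0.027,  0.996, -0.02 ]), 'qd': array([ 0.   , -0.001, -0.001, -0.002,  0.001,  0.001, -0.001]), 'tau': array([-0.0000e+00, -5.6341e+01,  1.2260e+00, -1.9345e+01,  1.1000e-02,
        1.0000e-02,  0.0000e+00]), 'eef_pos': array([ 162.461, -628.728,  230.389]), 'tool_rot': array([ 3.142e+00,  2.000e-03, -1.318e+00]), 'force': array([-0.531,  0.73 , -1.105]), 'torque': array([0.016, 0.045, 0.015]), 'width': np.float64(85.663)}
side {'fov_y': 56.984, 'cx': 319.48, 'cy': 201.641, 'k1': -0.013, 'origin': [248.052, 782.997, 544.693], 'orientation': [1.208, -0.006, -2.8]}
blue_bar []
orange_bar [([380.0, 206.0], 0.59)]
stain_bottle [([329.0, 303.0], 0.77)]
timer [([381.0, 203.0], 0.68)]
top {'fov_y': 47.881, 'cx': 319.485, 'cy': 204.233, 'k1': -0.131, 'origin': [468.244, -266.936, 1540.001], 'orientation': [0.096, 0.011, -1.551]}
blue_bar [([312.0, 220.0], 0.46)]
orange_bar [([334.0, 158.0], 0.79), ([366.0, 256.0], 0.75), ([427.0, 244.0], 0.4)]
stain_bottle [([226.0, 244.0], 0.61), ([367.0, 258.0], 0.55), ([427.0, 247.0], 0.31)]
timer [([426.0, 245.0], 0.65)]
wrist {'fov_y': 63.97, 'cx': 319.693, 'cy': 202.51, 'k1': -0.003, 'hand_eye': [[1.0, 0.001, 0.002, 0.7], [0.001, -0.957, -0.289, -73.608], [0.001, 0.289, -0.957, -143.199], [0.0, 0.0, 0.0, 1.0]]}
blue_bar []
orange_bar []
stain_bottle []
timer []
```

View pics/side0.png

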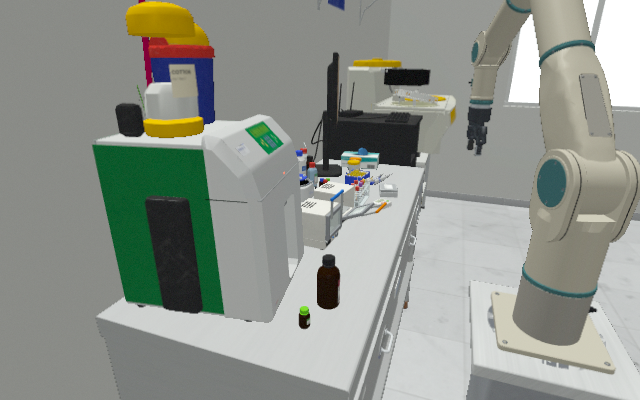

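View pics/top0.png

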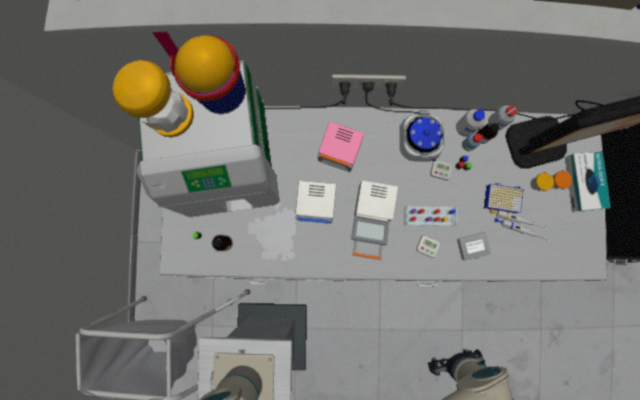

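View pics/wrist0.png

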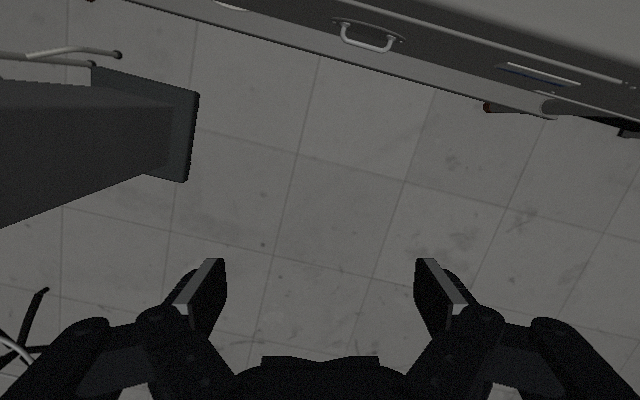

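The top view shows a white cabinet with a blue bar at (316,220), a white one with an orange bar and its door down at (367,255), and a pink look-alike at (341,147). The two white ones fit the description. I'll confirm this in an enlarged crop.

```bash
python3 - <<'E'
import cv2,numpy as np
a=cv2.imread("pics/top0.png")[130:280,270:470]; b=cv2.imread("pics/side0.png")[150:250,280:440]
cv2.imwrite("pics/topc.png",cv2.resize(a,None,fx=4,fy=4,interpolation=cv2.INTER_CUBIC))
cv2.imwrite("pics/sidec.png",cv2.resize(b,None,fx=5,fy=5,interpolation=cv2.INTER_CUBIC))
E
```

```text
(no output)
```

View pics/topc.png

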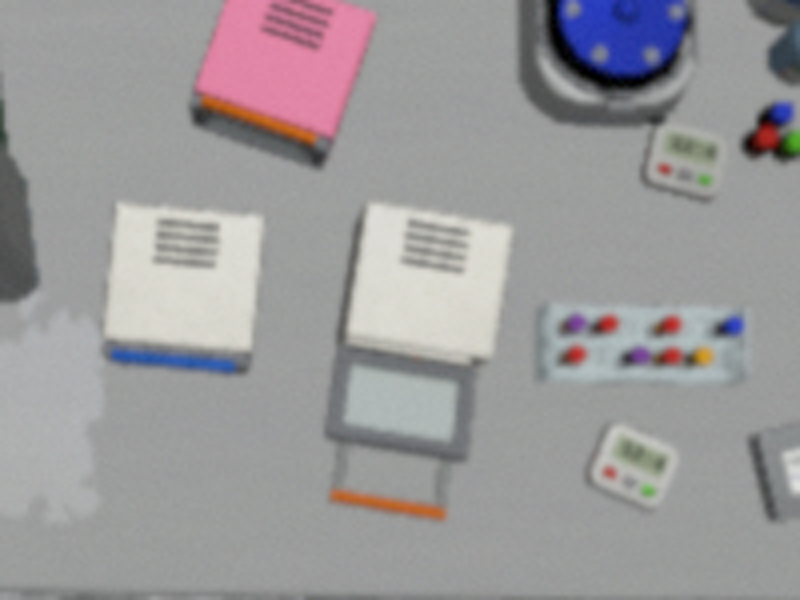

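View pics/sidec.png

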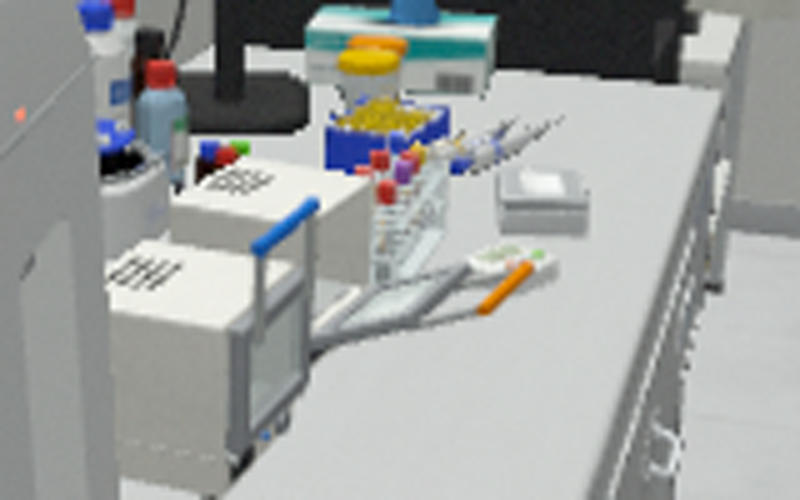

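Confirmed: the blue-barred white cabinet is shut at (316,220), and the orange-barred white one is open with its bar at (367,255). The pink one is excluded. Next I'll fit the geometry.

```bash
cat >> h.py <<'E'
def proj(im,P,o=None,R=None):
    P=np.atleast_2d(P)
    if o is None:
        o=np.array(im["origin"]); R=Rn.from_euler('xyz',im["orientation"]).as_matrix()
    c=(P-o)@R; a=np.stack([c[:,0]/-c[:,2],-c[:,1]/-c[:,2]],1)
    r2=(a**2).sum(1,keepdims=True); a=a*(1+im["k1"]*r2)
    f=200/np.tan(np.radians(im["fov_y"])/2)
    return a*f+[im["cx"],im["cy"]]
def wristcam(im,st):
    T=np.eye(4);T[:3,:3]=Rn.from_euler('xyz',st["tool_rot"]).as_matrix();T[:3,3]=st["eef_pos"]
    C=T@np.array(im["hand_eye"]); return C[:3,3],C[:3,:3]
def door(hx,hy,yaw,th,pts):  # pts in hinge frame at shut
    Ry=Rn.from_euler('y',-th).as_matrix(); Rz=Rn.from_euler('z',yaw).as_matrix()
    return (np.atleast_2d(pts)@Ry.T)@Rz.T+[hx,hy,35]
BAR=np.array([[-14,47,132],[-14,-47,132.]])
CABT=np.array([[0,60,85],[0,-60,85],[110,60,85],[110,-60,85.]])
def barends(im,color,box):
    hsv=cv2.cvtColor(im["color"],cv2.COLOR_BGR2HSV)
    lo,hi=((105,110,60),(125,255,255)) if color=="blue" else ((5,130,80),(20,255,255))
    m=cv2.inRange(hsv,lo,hi); z=np.zeros_like(m); x0,y0,x1,y1=box; z[y0:y1,x0:x1]=m[y0:y1,x0:x1]
    n,l,s,c=cv2.connectedComponentsWithStats(z)
    k=1+np.argmax(s[1:,4]); (cx,cy),(w,h),a=cv2.minAreaRect(np.argwhere(l==k)[:,::-1].astype(np.float32))
    p=cv2.boxPoints(((cx,cy),(w,h),a))
    if np.linalg.norm(p[0]-p[1])<np.linalg.norm(p[1]-p[2]): e=[(p[0]+p[1])/2,(p[2]+p[3])/2]
    else: e=[(p[1]+p[2])/2,(p[3]+p[0])/2]
    return np.array(e),s[k,4]
E
cat > fit.py <<'E'
from h import *
from scipy.optimize import least_squares
T=get_image("top");S=get_image("side")
def srt(e,ax,rev=False):
    e=e[np.argsort(e[:,ax])]; return e
# left end (+y): top -> smaller column ; side -> camera at +y so left end is nearer: larger row
obs={}
for c,bt,bs in [("blue",(300,205,335,235),(315,185,350,210)),("orange",(340,235,395,270),(360,195,400,220))]:
    et,nt=barends(T,c,bt); es,ns=barends(S,c,bs)
    et=et[np.argsort(et[:,0])]; es=es[np.argsort(-es[:,1])]
    print(c,et.round(1).tolist(),nt,es.round(1).tolist(),ns); obs[c]=(et,es)
# cabinet top back corners in the top picture (crop/4+offset)
cor={"blue":np.array([[118,203],[264,214]])/4+[270,130],"orange":np.array([[368,202],[512,226]])/4+[270,130]}
for c in obs:
    et,es=obs[c]
    def res(p,full=False):
        th=p[3] if c=="orange" else 0
        B=door(p[0],p[1],p[2],th,BAR); 
        r=[proj(T,B)-et,proj(S,B)-es]
        if len(p)>4 or True: r.append((proj(T,door(p[0],p[1],p[2],0,CABT[2:]))-cor[c])*.5)
        return np.concatenate([x.ravel() for x in r])
    s=least_squares(res,[600,-250,-.1,1.0],loss="soft_l1")
    th=s.x[3] if c=="orange" else 0
    print(c,s.x.round(3),"res",res(s.x).round(1),"bar",door(*s.x[:3],th,[-14,0,132]).round(1))
    f=door(*s.x[:3],0,CABT); print(f.round(0).tolist())
E
python3 fit.py
```

```text
blue [[300.0, 218.5], [328.1000061035156, 221.10000610351562]] 79 [[330.8999938964844, 200.0], [342.6000061035156, 189.60000610351562]] 45
orange [[352.8999938964844, 253.39999389648438], [380.0, 257.8999938964844]] 61 [[375.29998779296875, 212.3000030517578], [385.29998779296875, 202.3000030517578]] 35
blue [ 5.65108e+02 -2.33992e+02 -7.30000e-02  1.00000e+00] res [-1.4  0.   1.1  0.3  0.1 -0.7 -0.4  0.3 -0.2 -0.2  0.3  0.2] bar [[ 551.1 -233.   167. ]]
[[569.0, -174.0, 120.0], [561.0, -294.0, 120.0], [679.0, -182.0, 120.0], [670.0, -302.0, 120.0]]
orange [ 567.932 -423.041   75.239   13.709] res [-0.9 -0.2  0.7  0.4  0.4 -0.7 -0.3  0.6 -0.2 -0.5  0.3 -0.2] bar [[ 443.6 -403.1   77. ]]
[[577.0, -364.0, 120.0], [558.0, -482.0, 120.0], [686.0, -381.0, 120.0], [667.0, -500.0, 120.0]]
```

```bash
cat > plan.py <<'E'
from h import *
import json,os
CF="cmd.json"
def getcmd():
    if os.path.exists(CF): d=json.load(open(CF)); return np.array(d["p"]),np.array(d["R"])
    return np.array([162.603,-629.347,231.313]),Rn.from_euler('xyz',[np.pi,0.0,-1.318]).as_matrix()
def pose(gp,yaw,tilt):
    """grasp point world, cabinet yaw, tilt (tool z leaning into the cabinet); -> TCP,R"""
    R=Rn.from_euler('z',yaw).as_matrix()@Rn.from_euler('y',-tilt).as_matrix()@Rn.from_euler('x',np.pi).as_matrix()
    return np.array(gp)+19*R[:,2],R
def rows(targets):
    p,R=getcmd(); out=[]
    for q,Q in targets:
        out.append(np.round(np.r_[R.T@(q-p)/1000,Rn.from_matrix(R.T@Q).as_rotvec()],3).tolist())
    return out
def commit(row):
    p,R=getcmd(); row=np.array(row)
    json.dump({"p":(p+R@row[:3]*1000).tolist(),"R":(R@Rn.from_rotvec(row[3:]).as_matrix()).tolist()},open(CF,"w"))
BL=[565.1,-234.0,-.073]; OR=[567.9,-423.0,-.159]
def bar(c,th): return door(*c,th,[-14,0,132])[0]
E
python3 - <<'E'
from plan import *
st=ctrl.read_state();print(st["tool_rot"])
g=bar(BL,0)+[0,0,75]
print(rows([pose(g,BL[2],0)]), pose(g,0,.3)[1])
E
```

```text
[-3.14158044e+00  1.60270353e-05 -1.31806379e+00]
[[-0.287, -0.475, 0.008, 0.0, 0.0, -1.245]] [[ 9.55336489e-01 -3.61907875e-17  2.95520207e-01]
 [ 0.00000000e+00 -1.00000000e+00 -1.22464680e-16]
 [ 2.95520207e-01  1.16994977e-16 -9.55336489e-01]]
```

Request:
move_arm(moves=[[[-0.287, -0.475, 0.008, 0, 0, -1.245], [-0.287, -0.475, 0.008, 0, 0, -1.245], [-0.287, -0.475, 0.008, 0, 0, -1.245], [-0.287, -0.475, 0.008, 0, 0, -1.245], [-0.287, -0.475, 0.008, 0, 0, -1.245], [-0.287, -0.475, 0.008, 0, 0, -1.245], [-0.287, -0.475, 0.008, 0, 0, -1.245], [-0.287, -0.475, 0.008, 0, 0, -1.245], [-0.287, -0.475, 0.008, 0, 0, -1.245], [-0.287, -0.475, 0.008, 0, 0, -1.245], [-0.287, -0.475, 0.008, 0, 0, -1.245], [-0.287, -0.475, 0.008, 0, 0, -1.245], [-0.287, -0.475, 0.008, 0, 0, -1.245], [-0.287, -0.475, 0.008, 0, 0, -1.245], [-0.287, -0.475, 0.008, 0, 0, -1.245], [-0.287, -0.475, 0.008, 0, 0, -1.245]]], jaw=0.5)

```text
clock: 2.85
eef_pos: [550.7, -232.8, 223.3]
tool_rot: [-3.142, -0.0, -0.073]
force: [0.7, 0.4, -0.3]
width: 42.9
```

```bash
python3 - <<'E'
from plan import *
commit([-0.287, -0.475, 0.008, 0, 0, -1.245])
st=ctrl.read_state();im=get_image("wrist")
o,R=wristcam(im,st); c=im["color"].copy()
pp=proj(im,door(*BL,0,BAR),o,R); print(pp.round(1), getcmd()[0].round(1))
try: print(barends(im,"blue",(0,0,640,400)))
except Exception as e: print(e)
for q in pp: cv2.circle(c,tuple(int(v) for v in q),4,(0,0,255),1)
for q in proj(im,door(*BL,0,CABT),o,R): cv2.circle(c,tuple(int(v) for v in q),4,(0,255,0),1)
cv2.imwrite("pics/w1.png",c)
E
```

```text
[[320.6 150.3]
 [320.6 284.2]] [ 550.7 -232.7  223.3]
(array([[320.99997, 147.99998],
       [320.99997, 283.99994]], dtype=float32), np.int32(1842))
```

View pics/w1.png

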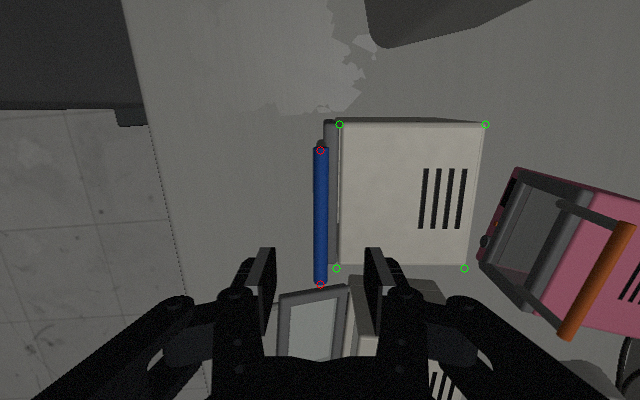

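The predicted bar ends (red circles, (321,150) and (321,284)) match the blue bar, and the jaws at columns 265–375 straddle it. Descending and gripping.

Request:
move_arm(moves=[[[0, 0, 0.04, 0, 0, 0], [0, 0, 0.075, 0, 0, 0], [0, 0, 0.075, 0, 0, 0], [0, 0, 0.075, 0, 0, 0]]])

```text
clock: 3.4
eef_pos: [551.6, -232.8, 149.4]
tool_rot: [3.141, -0.002, -0.073]
force: [-0.1, -0.5, 0.6]
width: 43.1
```

Request:
move_arm(moves=[[[0, 0, 0, 0, 0, 0], [0, 0, 0, 0, 0, 0], [0, 0, 0, 0, 0, 0], [0, 0, 0, 0, 0, 0], [0, 0, 0, 0, 0, 0], [0, 0, 0, 0, 0, 0]]], jaw=0)

```text
clock: 4.15
eef_pos: [551.5, -233.0, 149.8]
tool_rot: [3.141, -0.002, -0.073]
force: [-1.7, -0.5, 6.6]
width: 7.8
```

```bash
python3 - <<'E'
from plan import *
commit([0,0,.075,0,0,0])
st=ctrl.read_state();print(st["force"].round(1),st["width"],st["eef_pos"].round(1))
g0=getcmd()[0]+[0,0,19]-bar(BL,0);print(g0)
ths=np.arange(1,15)*0.095
for t,r in zip(ths,rows([pose(bar(BL,t)+[0,0,0],BL[2],.5*t) for t in ths])): print(round(t,3),r)
E
```

```text
[-1.7 -0.5  6.6] 7.7745320234513695 [ 551.5 -233.   149.8]
[-0.41355495  0.31351504  0.313     ]
0.095 [-0.011, 0.0, 0.002, -0.0, 0.048, 0.0]
0.19 [-0.022, 0.0, 0.005, -0.0, 0.095, 0.0]
0.285 [-0.033, 0.0, 0.009, -0.0, 0.143, 0.0]
0.38 [-0.044, 0.0, 0.015, -0.0, 0.19, 0.0]
0.475 [-0.054, 0.0, 0.021, -0.0, 0.238, 0.0]
0.57 [-0.063, 0.0, 0.028, -0.0, 0.285, 0.0]
0.665 [-0.072, 0.0, 0.036, -0.0, 0.332, 0.0]
0.76 [-0.08, 0.0, 0.045, -0.0, 0.38, 0.0]
0.855 [-0.086, 0.0, 0.055, -0.0, 0.428, 0.0]
0.95 [-0.092, 0.0, 0.065, -0.0, 0.475, 0.0]
1.045 [-0.097, 0.0, 0.076, -0.0, 0.522, 0.0]
1.14 [-0.101, 0.0, 0.087, -0.0, 0.57, 0.0]
1.235 [-0.104, 0.0, 0.099, -0.0, 0.618, 0.0]
1.33 [-0.105, 0.0, 0.11, -0.0, 0.665, 0.0]
```

Request:
move_arm(moves=[[[-0.011, 0, 0.002, 0, 0.048, 0], [-0.022, 0, 0.005, 0, 0.095, 0], [-0.033, 0, 0.009, 0, 0.143, 0], [-0.044, 0, 0.015, 0, 0.19, 0], [-0.044, 0, 0.015, 0, 0.19, 0]]])

```text
clock: 4.78
eef_pos: [504.3, -229.4, 133.6]
tool_rot: [3.141, -0.186, -0.074]
force: [-7.4, 1.1, 10.2]
width: 7.9
```

```bash
python3 - <<'E'
from plan import *
commit([-0.044, 0, 0.015, 0, 0.19, 0])
im=get_image("wrist");cv2.imwrite("pics/w2.png",im["color"])
st=ctrl.read_state();print(st["force"].round(1),st["width"],st["eef_pos"].round(1),getcmd()[0])
ths=0.38+np.arange(1,11)*0.095
for t,r in zip(ths,rows([pose(bar(BL,t)+[0,0,0],BL[2],.5*t) for t in ths])): print(round(t,3),r)
E
```

```text
[-8.   2.2 12. ] 7.564661536000852 [ 504.5 -229.5  133.6] [ 506.84091743 -229.45624445  133.313     ]
0.475 [-0.011, 0.0, 0.004, -0.0, 0.048, 0.0]
0.57 [-0.021, 0.0, 0.009, -0.0, 0.095, 0.0]
0.665 [-0.031, 0.0, 0.015, -0.0, 0.143, 0.0]
0.76 [-0.041, 0.0, 0.023, -0.0, 0.19, 0.0]
0.855 [-0.049, 0.0, 0.031, -0.0, 0.238, 0.0]
0.95 [-0.057, 0.0, 0.04, -0.0, 0.285, 0.0]
1.045 [-0.064, 0.0, 0.049, -0.0, 0.332, 0.0]
1.14 [-0.07, 0.0, 0.06, -0.0, 0.38, 0.0]
1.235 [-0.075, 0.0, 0.071, -0.0, 0.427, 0.0]
1.33 [-0.078, 0.0, 0.082, -0.0, 0.475, 0.0]
```

View pics/w2.png

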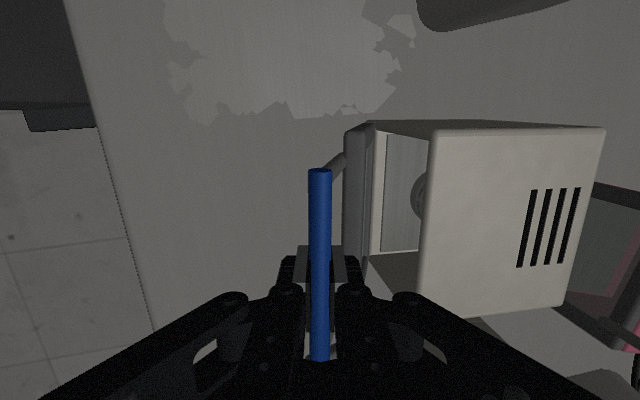

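The bar is held between the pads (column 320, rows 170–360) and the door is opening. Continuing.

Request:
move_arm(moves=[[[-0.011, 0, 0.004, 0, 0.048, 0], [-0.021, 0, 0.009, 0, 0.095, 0], [-0.031, 0, 0.015, 0, 0.143, 0], [-0.041, 0, 0.023, 0, 0.19, 0], [-0.049, 0, 0.031, 0, 0.238, 0], [-0.057, 0, 0.04, 0, 0.285, 0], [-0.064, 0, 0.049, 0, 0.332, 0], [-0.07, 0, 0.06, 0, 0.38, 0], [-0.07, 0, 0.06, 0, 0.38, 0]]])

```text
clock: 5.95
eef_pos: [446.3, -225.6, 54.2]
tool_rot: [3.138, -0.516, -0.058]
force: [-37.6, 7.9, 2.8]
width: 7.2
```

```bash
python3 - <<'E'
from plan import *
commit([-0.07, 0, 0.06, 0, 0.38, 0])
st=ctrl.read_state();print(st["force"].round(1),st["width"],st["eef_pos"].round(1),getcmd()[0])
ths=[1.2,1.26,1.3,1.32,1.34,1.36]
for t,r in zip(ths,rows([pose(bar(BL,t)+[0,0,0],BL[2],.5*t) for t in ths])): print(round(t,3),r)
E
```

```text
[-37.6   7.9   2.8] 7.230889808032845 [ 446.3 -225.6   54.2] [ 449.5850524  -225.26912595   61.17262324]
1.2 [-0.005, 0.0, 0.005, -0.0, 0.03, 0.0]
1.26 [-0.01, 0.0, 0.011, -0.0, 0.06, 0.0]
1.3 [-0.014, 0.0, 0.014, -0.0, 0.08, 0.0]
1.32 [-0.015, 0.0, 0.016, -0.0, 0.09, 0.0]
1.34 [-0.017, 0.0, 0.018, -0.0, 0.1, 0.0]
1.36 [-0.018, 0.0, 0.02, -0.0, 0.11, 0.0]
```

The x force is -38 N and the tool sits 7 mm below its target. I'll look before going on.

```bash
python3 - <<'E'
from plan import *
for n in ["wrist","side","top"]:
    im=get_image(n);c=im["color"]
    if n=="side": c=cv2.resize(c[130:270,260:460],None,fx=4,fy=4,interpolation=2)
    if n=="top": c=cv2.resize(c[180:290,270:430],None,fx=5,fy=5,interpolation=2)
    cv2.imwrite(f"pics/{n}3.png",c)
st=ctrl.read_state();print(st["force"],st["torque"],st["qpos"].round(2))
E
```

```text
[-11.6239743    6.11232751  -0.73547383] [1.26378256 3.02360147 0.39526414] [ 1.26  1.06 -1.09  2.46  2.27  0.77 -1.63]
```

View pics/wrist3.png

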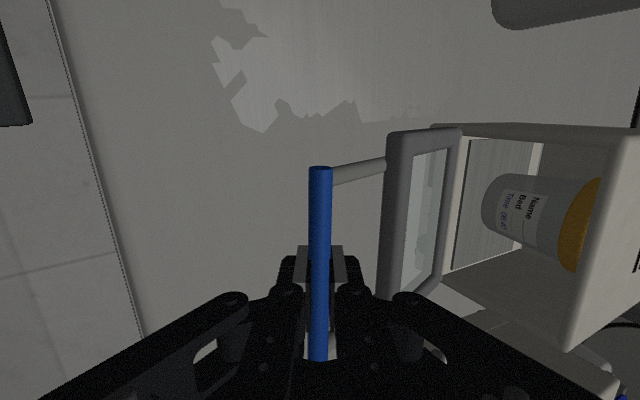

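View pics/side3.png

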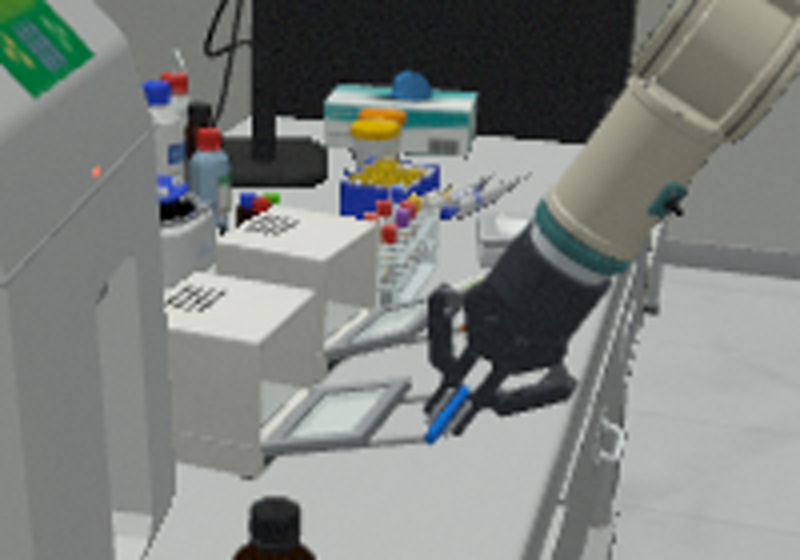

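View pics/top3.png

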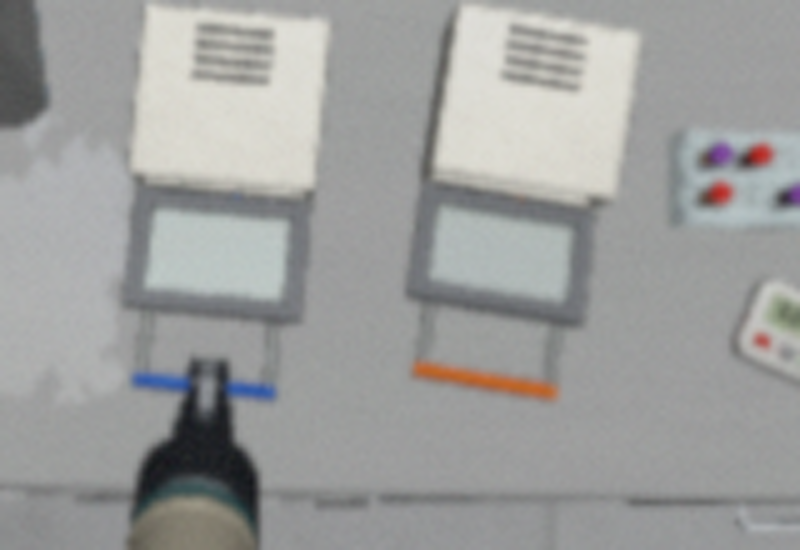

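The tilt has taken joint 4 to its limit (2.46 of 2.47), so the pose was approached only partly. I'll stand the tool up again, letting the bar turn in the pads, and finish with little tilt.

```bash
python3 - <<'E'
from plan import *
st=ctrl.read_state();R=Rn.from_euler('xyz',st["tool_rot"]).as_matrix()
json.dump({"p":st["eef_pos"].tolist(),"R":R.tolist()},open(CF,"w"))
g=st["eef_pos"]-19*R[:,2]; print(g,[ (t,bar(BL,t).round(0).tolist()) for t in (1.14,1.18,1.22,1.3)])
for tl in np.linspace(.516,.15,8): print(rows([pose(g,BL[2],tl)]))
E
```

```text
[ 435.25600759 -224.27904506   65.98884816] [(1.14, [440.0, -225.0, 77.0]), (1.18, [438.0, -225.0, 72.0]), (1.22, [437.0, -225.0, 67.0]), (1.3, [435.0, -224.0, 57.0])]
[[0.0, 0.0, -0.0, -0.016, 0.003, -0.004]]
[[-0.001, 0.0, -0.0, -0.016, -0.049, -0.003]]
[[-0.002, 0.0, -0.0, -0.016, -0.102, -0.003]]
[[-0.003, 0.0, -0.0, -0.016, -0.154, -0.003]]
[[-0.004, 0.0, -0.0, -0.016, -0.206, -0.002]]
[[-0.005, 0.0, -0.001, -0.016, -0.258, -0.002]]
[[-0.006, 0.0, -0.001, -0.017, -0.311, -0.001]]
[[-0.007, 0.0, -0.001, -0.017, -0.363, -0.001]]
```

Request:
move_arm(moves=[[[-0.001, 0, 0, -0.016, -0.05, 0], [-0.002, 0, 0, -0.016, -0.1, 0], [-0.003, 0, 0, -0.016, -0.15, 0], [-0.003, 0, 0, -0.016, -0.15, 0]]])

```text
clock: 6.6
eef_pos: [443.8, -224.6, 53.1]
tool_rot: [3.127, -0.365, -0.061]
force: [-13.0, 8.4, 4.0]
width: 7.7
```

```bash
python3 - <<'E'
from plan import *
p0,R0=getcmd()
commit([-0.003, 0, 0, -0.016, -0.15, 0])
st=ctrl.read_state();R=Rn.from_euler('xyz',st["tool_rot"]).as_matrix()
print(st["force"].round(1),st["width"],st["qpos"].round(2),"cmd",getcmd()[0].round(1),Rn.from_matrix(getcmd()[1]).as_euler('xyz').round(3),"meas",st["eef_pos"].round(1),st["tool_rot"].round(3))
E
```

```text
[-13.    8.4   4. ] 7.738766542743203 [ 1.13  0.91 -0.96  2.37  1.99  0.61 -1.47] cmd [ 442.  -224.5   48. ] [-3.14  -0.363 -0.076] meas [ 443.8 -224.6   53.1] [ 3.127 -0.365 -0.061]
```

```bash
python3 - <<'E'
from plan import *
st=ctrl.read_state();R=Rn.from_euler('xyz',st["tool_rot"]).as_matrix()
json.dump({"p":st["eef_pos"].tolist(),"R":R.tolist()},open(CF,"w"))
g=st["eef_pos"]-19*R[:,2]; print(g)
for tl,th in zip([.315,.265,.215,.165,.115,.115,.115],[1.19,1.19,1.19,1.21,1.23,1.25,1.28]): print(rows([pose(bar(BL,th),BL[2],tl)]))
E
```

```text
[ 437.06764078 -223.86399837   70.80626462]
[[-0.0, 0.001, -0.0, 0.011, -0.05, 0.011]]
[[-0.001, 0.001, -0.0, 0.011, -0.1, 0.011]]
[[-0.002, 0.001, -0.0, 0.012, -0.15, 0.01]]
[[-0.005, 0.0, 0.002, 0.012, -0.2, 0.01]]
[[-0.007, 0.0, 0.004, 0.012, -0.25, 0.01]]
[[-0.009, 0.0, 0.006, 0.012, -0.25, 0.01]]
[[-0.011, 0.0, 0.009, 0.012, -0.25, 0.01]]
```

Request:
move_arm(moves=[[[0, 0.001, 0, 0.01, -0.05, 0.01], [-0.001, 0.001, 0, 0.01, -0.1, 0.01], [-0.002, 0.001, 0, 0.01, -0.15, 0.01], [-0.005, 0, 0.002, 0.01, -0.2, 0.01], [-0.007, 0, 0.004, 0.01, -0.25, 0.01], [-0.009, 0, 0.006, 0.01, -0.25, 0.01], [-0.009, 0, 0.006, 0.01, -0.25, 0.01]]])

```text
clock: 7.48
eef_pos: [438.7, -224.3, 44.5]
tool_rot: [3.139, -0.117, -0.073]
force: [-9.9, 10.0, 1.7]
width: 7.8
```

```bash
python3 - <<'E'
from plan import *
commit([-0.009, 0, 0.006, 0.01, -0.25, 0.01])
st=ctrl.read_state();R=Rn.from_euler('xyz',st["tool_rot"]).as_matrix()
print("cmd",getcmd()[0].round(1), "gp",(st["eef_pos"]-19*R[:,2]).round(1),st["qpos"].round(2))
for th in [1.26,1.28,1.3,1.32,1.34]: print(th,bar(BL,th).round(1),rows([pose(bar(BL,th),BL[2],.115)]))
E
```

```text
cmd [ 437.6 -224.3   44.2] gp [ 436.4 -224.1   63.4] [ 0.96  0.84 -0.79  2.18  1.29  0.55 -0.88]
1.26 [ 435.5 -224.5   62. ] [[0.0, 0.0, 0.001, 0.002, -0.0, -0.0]]
1.28 [ 435.  -224.5   59.4] [[-0.001, 0.0, 0.004, 0.002, -0.0, -0.0]]
1.3 [ 434.5 -224.5   56.8] [[-0.002, 0.0, 0.006, 0.002, -0.0, -0.0]]
1.32 [ 434.1 -224.4   54.2] [[-0.002, 0.0, 0.009, 0.002, -0.0, -0.0]]
1.34 [ 433.7 -224.4   51.6] [[-0.003, 0.0, 0.011, 0.002, -0.0, -0.0]]
```

Request:
move_arm(moves=[[[-0.001, 0, 0.004, 0, 0, 0], [-0.002, 0, 0.008, 0, 0, 0], [-0.002, 0, 0.011, 0, 0, 0], [-0.002, 0, 0.011, 0, 0, 0]]])

```text
clock: 7.98
eef_pos: [437.9, -224.5, 38.2]
tool_rot: [3.132, -0.12, -0.072]
force: [-27.7, 10.8, 66.0]
width: 7.5
```

```bash
python3 - <<'E'
from plan import *
commit([-0.002, 0, 0.011, 0,0,0])
im=get_image("wrist");cv2.imwrite("pics/w4.png",im["color"])
st=ctrl.read_state();R=Rn.from_euler('xyz',st["tool_rot"]).as_matrix()
print("cmd",getcmd()[0].round(1),st["eef_pos"], "gp",(st["eef_pos"]-19*R[:,2]).round(1),st["force"])
E
```

```text
cmd [ 436.8 -224.2   33.1] [ 437.89174301 -224.54624549   38.20793097] gp [ 435.6 -224.2   57.1] [-27.63640161  11.03776776  64.94186173]
```

View pics/w4.png

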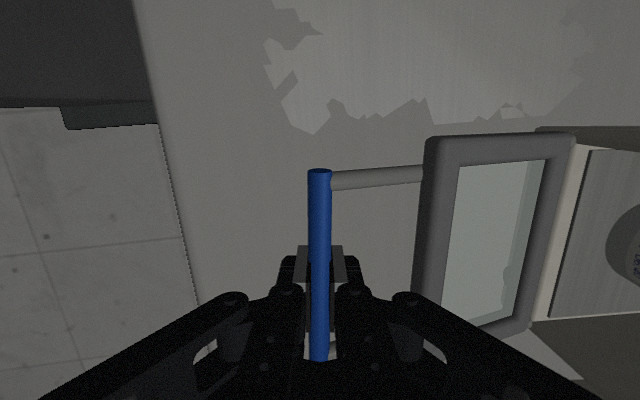

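At its stop: the bar is 57 mm high against the expected 56, with a 66 N reaction. The door is fully down. I'll ease off, open the jaws and retract upward.

Request:
move_arm(moves=[[[0, 0, -0.003, 0, 0, 0], [0, 0, -0.003, 0, 0, 0]]])

```text
clock: 8.28
eef_pos: [437.9, -224.5, 38.9]
tool_rot: [3.136, -0.119, -0.073]
force: [-17.3, 10.5, 33.6]
width: 7.1
```

Request:
move_arm(moves=[[[0, 0, 0, 0, 0, 0], [0, 0, 0, 0, 0, 0], [0, 0, 0, 0, 0, 0], [0, 0, 0, 0, 0, 0], [0, 0, 0, 0, 0, 0]]], jaw=0.45)

```text
clock: 8.9
eef_pos: [441.7, -228.3, 37.7]
tool_rot: [3.134, -0.125, -0.075]
force: [0.1, 0.2, 0.0]
width: 38.4
```

Request:
move_arm(moves=[[[0, 0, -0.02, 0, 0, 0], [0, 0, -0.05, 0, 0, 0], [0, 0, -0.1, 0, 0, 0], [0, 0, -0.16, 0, 0, 0], [0, 0, -0.16, 0, 0, 0], [0, 0, -0.16, 0, 0, 0]]])

```text
clock: 9.65
eef_pos: [421.2, -226.0, 196.3]
tool_rot: [3.133, -0.124, -0.075]
force: [-0.3, -0.5, -0.9]
width: 38.5
```

```bash
sed -i 's/^for c in obs:/import sys\nthb="blue" if len(sys.argv)>1 else ""\nfor c in obs:/' fit.py
python3 - <<'E'
from plan import *
commit([0,0,-.003,0,0,0]);commit([0,0,-.16,0,0,0])
st=ctrl.read_state();print(getcmd()[0],st["eef_pos"],st["qpos"].round(2),st["force"])
im=get_image("top");cv2.imwrite("pics/t5.png",cv2.resize(im["color"][180:290,270:430],None,fx=5,fy=5,interpolation=2))
S=get_image("side");c=S["color"];cv2.imwrite("pics/s5.png",cv2.resize(c[130:270,260:460],None,fx=4,fy=4,interpolation=2))
for n,I,b in (("side",S,(340,195,420,260)),):
  print(barends(I,"blue",b)); 
  for t in (1.2,1.25,1.3): print(t,proj(I,door(*BL,t,BAR)).round(1).tolist())
E
```

```text
[ 418.17926491 -222.54851218  195.00583978] [ 421.21729479 -225.95666098  196.30262566] [ 1.2   0.6  -1.1   2.11  0.8   0.76 -0.46] [-0.26953529 -0.49540384 -0.91769339]
(array([[375.86584, 227.90605],
       [366.7987 , 240.85909]], dtype=float32), np.int32(35))
1.2 [[366.7, 236.2], [375.4, 224.1]]
1.25 [[367.1, 238.2], [375.8, 226.0]]
1.3 [[367.4, 240.3], [376.1, 228.0]]
```

View pics/s5.png

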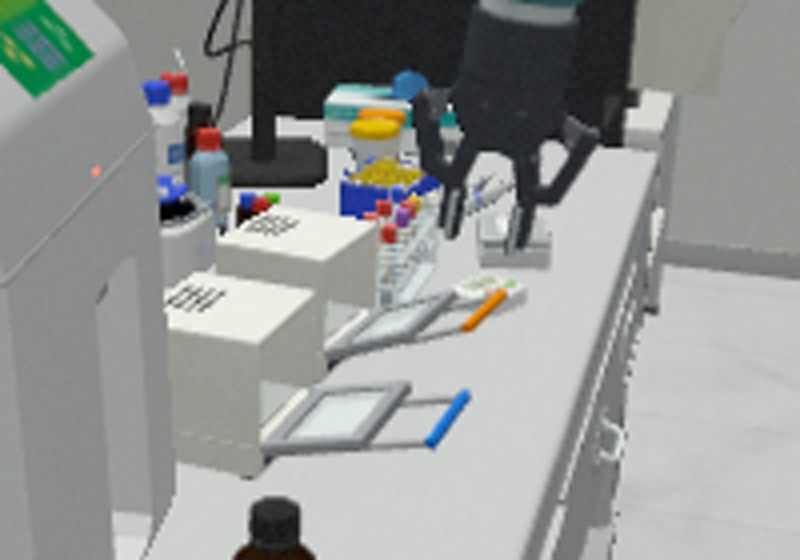

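The side view shows the blue bar's ends at (376,228) and (367,241), which match the 1.3 rad prediction. The cup is exposed and the jaws are free. Now the orange door.

```bash
cat >> plan.py <<'E'
def sync():
    st=ctrl.read_state()
    json.dump({"p":st["eef_pos"].tolist(),"R":Rn.from_euler('xyz',st["tool_rot"]).as_matrix().tolist()},open(CF,"w"))
E
python3 - <<'E'
from plan import *
sync(); g=bar(OR,1.143);print(g)
print(rows([pose(g+[0,0,90],OR[2],0)]))
E
```

```text
[ 443.5756646  -403.06414741   77.0240575 ]
[[0.03, 0.175, 0.053, 0.002, -0.123, 0.084]]
```

Request:
move_arm(moves=[[[0.03, 0.175, 0.053, 0, -0.123, 0.084], [0.03, 0.175, 0.053, 0, -0.123, 0.084], [0.03, 0.175, 0.053, 0, -0.123, 0.084], [0.03, 0.175, 0.053, 0, -0.123, 0.084], [0.03, 0.175, 0.053, 0, -0.123, 0.084], [0.03, 0.175, 0.053, 0, -0.123, 0.084], [0.03, 0.175, 0.053, 0, -0.123, 0.084]]], jaw=0.4)

```text
clock: 10.62
eef_pos: [445.2, -402.0, 149.5]
tool_rot: [3.139, -0.002, -0.157]
force: [-0.7, 0.1, -0.1]
width: 33.9
```

```bash
python3 - <<'E'
from plan import *
commit([0.03, 0.175, 0.053, 0, -0.123, 0.084])
st=ctrl.read_state();im=get_image("wrist")
print(getcmd()[0],st["eef_pos"],st["qpos"].round(2))
o,R=wristcam(im,st); c=im["color"].copy()
pp=proj(im,door(*OR,1.143,BAR),o,R); print(pp.round(1)); print(barends(im,"orange",(230,100,420,330)))
for q in pp: cv2.circle(c,tuple(int(v) for v in q),4,(0,0,255),1)
for q in proj(im,door(*OR,0,CABT),o,R): cv2.circle(c,tuple(int(v) for v in q),4,(0,255,0),1)
cv2.imwrite("pics/w6.png",c)
E
```

```text
[ 443.95487437 -402.95353609  147.74025135] [ 445.21570766 -402.00132747  149.49317133] [ 1.24  0.85 -0.98  1.73  0.82  1.03 -0.19]
[[317.4 148.6]
 [317.6 273.8]]
(array([[317.99997, 150.99997],
       [317.99997, 276.99997]], dtype=float32), np.int32(1574))
```

View pics/w6.png

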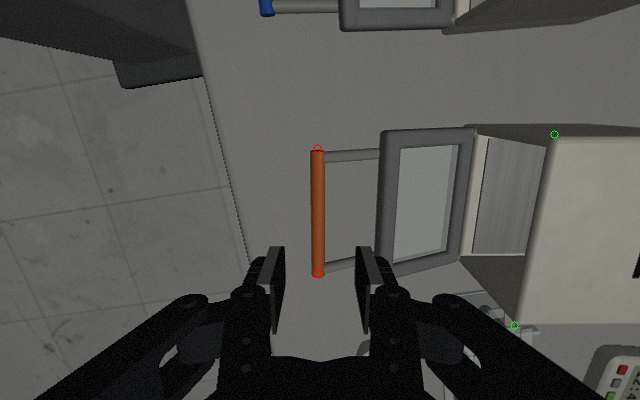

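The predicted ends match the orange bar at column 318, between the jaws at 272 and 362. Descending and gripping.

Request:
move_arm(moves=[[[0, 0, 0.045, 0, 0, 0], [-0.001, 0.001, 0.091, 0, 0, 0], [-0.001, 0.001, 0.091, 0, 0, 0], [-0.001, 0.001, 0.091, 0, 0, 0]]])

```text
clock: 11.18
eef_pos: [445.2, -404.1, 59.7]
tool_rot: [3.139, -0.005, -0.158]
force: [1.0, -0.4, 1.0]
width: 34.3
```

Request:
move_arm(moves=[[[0, 0, 0, 0, 0, 0], [0, 0, 0, 0, 0, 0], [0, 0, 0, 0, 0, 0], [0, 0, 0, 0, 0, 0], [0, 0, 0, 0, 0, 0]]], jaw=0)

```text
clock: 11.8
eef_pos: [442.8, -404.3, 58.0]
tool_rot: [3.139, -0.0, -0.159]
force: [-5.9, 0.1, 2.5]
width: 7.8
```

```bash
python3 - <<'E'
from plan import *
sync()
st=ctrl.read_state();R=Rn.from_euler('xyz',st["tool_rot"]).as_matrix()
im=get_image("wrist");cv2.imwrite("pics/w7.png",im["color"])
g=st["eef_pos"]-19*R[:,2];print(g,bar(OR,1.143),st["qpos"].round(2),st["force"],st["width"])
off=g-bar(OR,1.143)
ths=1.143-np.arange(1,14)*0.095
for t in ths: print(round(t,3),rows([pose(bar(OR,t)+off*max(t,0)/1.143,OR[2],0)]))
E
```

```text
[ 442.81171242 -404.22823767   76.95379308] [ 443.5756646  -403.06414741   77.0240575 ] [ 1.2   0.96 -0.88  1.78  0.95  0.89 -0.29] [-5.90571429  0.10135939  2.49482405] 7.845562205044499
1.048 [[0.005, -0.0, -0.012, 0.003, -0.0, -0.0]]
0.953 [[0.01, -0.0, -0.023, 0.003, -0.0, -0.0]]
0.858 [[0.017, -0.0, -0.034, 0.003, -0.0, -0.0]]
0.763 [[0.025, -0.0, -0.044, 0.003, -0.0, -0.0]]
0.668 [[0.033, -0.0, -0.053, 0.003, -0.0, -0.0]]
0.573 [[0.043, -0.001, -0.061, 0.003, -0.0, -0.0]]
0.478 [[0.053, -0.001, -0.069, 0.003, -0.0, -0.0]]
0.383 [[0.064, -0.001, -0.075, 0.003, -0.0, -0.0]]
0.288 [[0.075, -0.001, -0.081, 0.003, -0.0, -0.0]]
0.193 [[0.087, -0.001, -0.085, 0.003, -0.0, -0.0]]
0.098 [[0.1, -0.001, -0.088, 0.003, -0.0, -0.0]]
0.003 [[0.112, -0.001, -0.09, 0.003, -0.0, -0.0]]
-0.092 [[0.125, -0.001, -0.091, 0.003, -0.0, -0.0]]
```

View pics/w7.png

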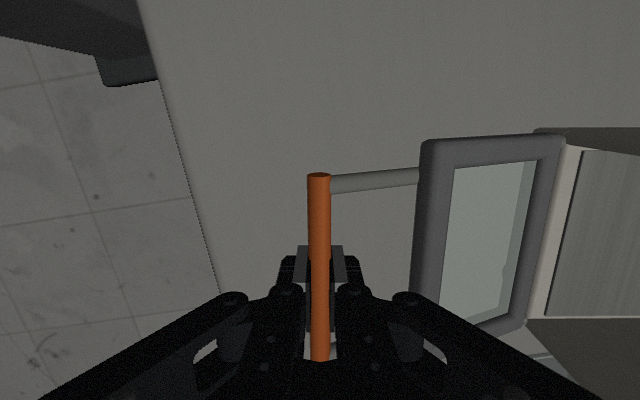

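The orange bar is gripped (column 319, width 7.8 mm as with the blue one). Moving up the arc.

Request:
move_arm(moves=[[[0.005, 0, -0.012, 0, 0, 0], [0.01, 0, -0.023, 0, 0, 0], [0.017, 0, -0.034, 0, 0, 0], [0.025, 0, -0.044, 0, 0, 0], [0.033, 0, -0.053, 0, 0, 0], [0.043, -0.001, -0.061, 0, 0, 0], [0.053, -0.001, -0.069, 0, 0, 0], [0.064, -0.001, -0.075, 0, 0, 0], [0.064, -0.001, -0.075, 0, 0, 0]]])

```text
clock: 12.98
eef_pos: [506.4, -414.1, 137.5]
tool_rot: [3.135, -0.0, -0.16]
force: [-12.7, 1.3, 23.0]
width: 7.7
```

```bash
python3 - <<'E'
from plan import *
commit([0.064, -0.001, -0.075, 0, 0, 0])
st=ctrl.read_state();R=Rn.from_euler('xyz',st["tool_rot"]).as_matrix()
g=st["eef_pos"]-19*R[:,2];print(getcmd()[0],st["eef_pos"],g,bar(OR,.383),st["qpos"].round(2),st["force"],st["width"])
for t in [.288,.193,.098,.03,0,-.03]: print(round(t,3),rows([pose(bar(OR,t),OR[2],0)]))
E
```

```text
[ 506.16570921 -413.24452888  132.97144728] [ 506.35969031 -414.1185873   137.5343799 ] [ 506.37162802 -413.99803443  156.5339937 ] [ 506.37133086 -413.13365747  152.20442892] [ 1.14  0.92 -0.95  1.58  0.83  1.09 -0.19] [-12.69682674   1.29773823  22.99362827] 7.716426024332381
0.288 [[0.012, -0.0, -0.006, 0.003, -0.0, -0.0]]
0.193 [[0.023, -0.0, -0.01, 0.003, -0.0, -0.0]]
0.098 [[0.036, -0.0, -0.013, 0.003, -0.0, -0.0]]
0.03 [[0.045, -0.0, -0.015, 0.003, -0.0, -0.0]]
0 [[0.049, -0.0, -0.015, 0.003, -0.0, -0.0]]
-0.03 [[0.052, -0.0, -0.015, 0.003, -0.0, -0.0]]
```

Request:
move_arm(moves=[[[0.012, 0, -0.01, 0, 0, 0], [0.023, 0, -0.014, 0, 0, 0], [0.036, 0, -0.017, 0, 0, 0], [0.043, 0, -0.018, 0, 0, 0], [0.043, 0, -0.018, 0, 0, 0]]])

```text
clock: 13.6
eef_pos: [551.4, -421.0, 153.7]
tool_rot: [3.137, -0.006, -0.16]
force: [-4.5, -0.8, 8.4]
width: 7.7
```

```bash
python3 - <<'E'
from plan import *
commit([0.043, 0, -0.018, 0, 0, 0])
st=ctrl.read_state();R=Rn.from_euler('xyz',st["tool_rot"]).as_matrix()
im=get_image("wrist");cv2.imwrite("pics/w8.png",im["color"])
g=st["eef_pos"]-19*R[:,2];print(getcmd()[0],st["eef_pos"],g,bar(OR,0),st["qpos"].round(2),st["force"],st["width"])
E
```

```text
[ 548.62255615 -420.02085232  150.98526389] [ 551.43751688 -421.04124737  153.68469209] [ 551.34314402 -420.93748044  172.68417435] [ 554.07659449 -420.7833674   167.        ] [ 1.08  0.94 -0.95  1.45  0.81  1.16 -0.15] [-4.48145383 -0.78936356  8.37154801] 7.746739803333567
```

View pics/w8.png

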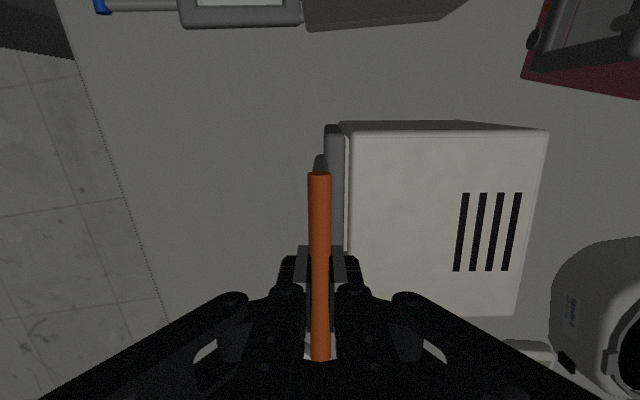

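Nearly shut: the door edge at column 335 lies against the cabinet front at 345. Pressing until the stop is felt.

Request:
move_arm(moves=[[[0.003, 0, 0, 0, 0, 0], [0.006, 0, 0, 0, 0, 0], [0.009, 0, 0, 0, 0, 0], [0.009, 0, 0, 0, 0, 0]]])

```text
clock: 14.15
eef_pos: [554.5, -421.5, 153.4]
tool_rot: [3.137, 0.007, -0.16]
force: [-16.5, 2.5, 15.7]
width: 7.4
```

Request:
move_arm(moves=[[[0.004, 0, 0, 0, 0, 0], [0.006, 0, 0, 0, 0, 0], [0.006, 0, 0, 0, 0, 0]]])

```text
clock: 14.52
eef_pos: [554.7, -421.6, 153.3]
tool_rot: [3.137, 0.02, -0.161]
force: [-32.0, 6.8, 25.8]
width: 7.7
```

Firm stop: 0.2 mm of travel for 16 N more. Ease off slightly, release and lift straight up.

Request:
move_arm(moves=[[[-0.004, 0, 0, 0, 0, 0], [-0.004, 0, 0, 0, 0, 0]]])

```text
clock: 14.78
eef_pos: [554.6, -421.6, 153.4]
tool_rot: [3.137, 0.01, -0.16]
force: [-22.1, 3.4, 19.0]
width: 7.4
```

Request:
move_arm(moves=[[[0, 0, 0, 0, 0, 0], [0, 0, 0, 0, 0, 0], [0, 0, 0, 0, 0, 0], [0, 0, 0, 0, 0, 0], [0, 0, 0, 0, 0, 0]]], jaw=0.45)

```text
clock: 15.4
eef_pos: [560.7, -421.5, 151.2]
tool_rot: [3.14, -0.003, -0.159]
force: [-0.5, -0.1, 0.1]
width: 38.5
```

Request:
move_arm(moves=[[[0, 0, -0.02, 0, 0, 0], [0, 0, -0.05, 0, 0, 0], [0, 0, -0.1, 0, 0, 0], [0, 0, -0.15, 0, 0, 0], [0, 0, -0.15, 0, 0, 0], [0, 0, -0.15, 0, 0, 0]]])

```text
clock: 16.15
eef_pos: [560.0, -421.1, 301.9]
tool_rot: [3.139, -0.003, -0.159]
force: [0.4, -0.2, -1.3]
width: 38.6
```

```bash
python3 - <<'E'
from plan import *
st=ctrl.read_state();print(st["force"].round(1),st["eef_pos"].round(1),st["width"])
T=get_image("top");S=get_image("side")
st=ctrl.read_state();W=get_image("wrist");o,R=wristcam(W,st)
cv2.imwrite("pics/s9.png",cv2.resize(S["color"][130:270,260:460],None,fx=4,fy=4,interpolation=2))
cv2.imwrite("pics/t9.png",T["color"]);cv2.imwrite("pics/w9.png",W["color"])
for n,f in (("side blue",lambda:barends(S,"blue",(355,215,420,260))),("side orange",lambda:barends(S,"orange",(330,165,400,225))),("wr orange",lambda:barends(W,"orange",(250,100,400,330)))):
  try: print(n,f()[0].round(1).tolist())
  except Exception as e: print(n,e)
print(proj(S,door(*BL,1.3,BAR)).round(1).tolist(),[ (t,proj(S,door(*OR,t,BAR)).round(1).tolist(),proj(W,door(*OR,t,BAR),o,R).round(1).tolist()) for t in (0,.05,.1)])
E
```

```text
[ 0.4 -0.2 -1.3] [ 560.  -421.1  301.9] 38.64964147311547
side blue [[375.8999938964844, 227.89999389648438], [366.79998779296875, 240.89999389648438]]
side orange [[357.70001220703125, 173.5], [346.20001220703125, 181.1999969482422]]
wr orange [[314.0, 140.0], [314.0, 242.0]]
[[367.4, 240.3], [376.1, 228.0]] [(0, [[346.1, 180.9], [357.1, 174.1]], [[313.4, 138.3], [314.1, 240.4]]), (0.05, [[347.8, 181.4], [358.7, 174.6]], [[305.7, 138.3], [307.1, 240.0]]), (0.1, [[349.6, 182.1], [360.4, 175.1]], [[298.1, 138.1], [300.2, 239.5]])]
```

View pics/s9.png

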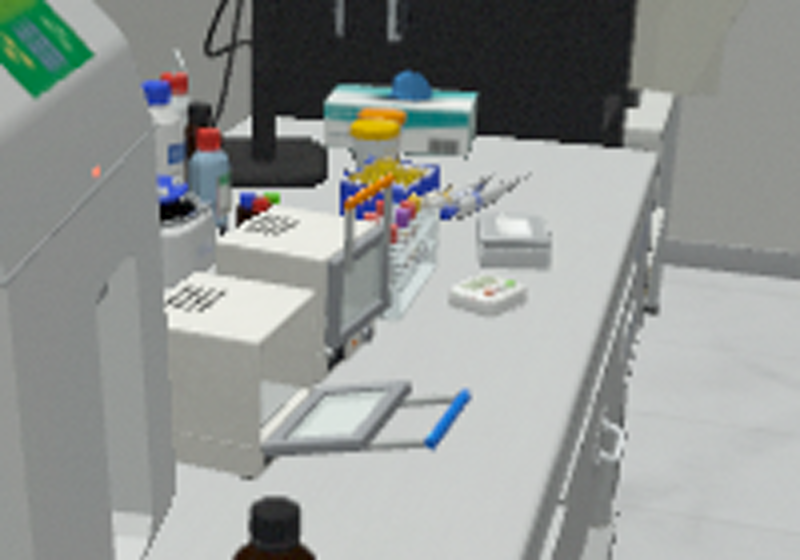

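View pics/w9.png

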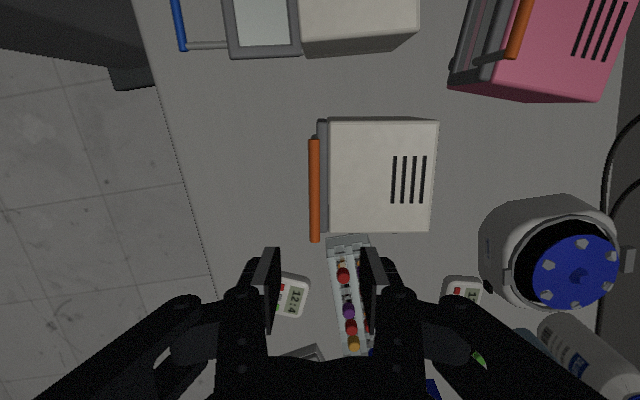

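View pics/t9.png

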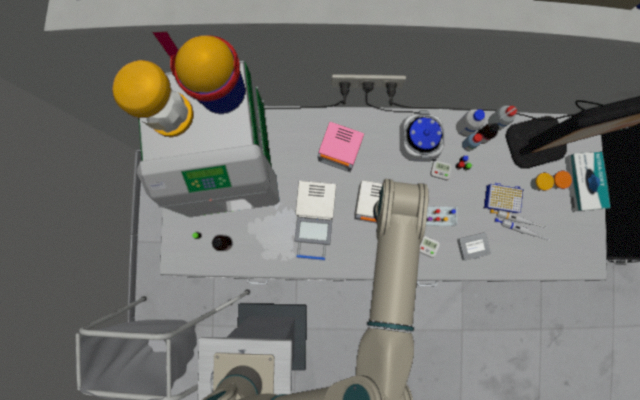

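The side view shows the orange bar's ends at (346,181) and (358,173.5), matching 0 rad; the wrist view agrees (column 314). The blue bar still matches 1.3 rad. The bottle (222,242) and timer (428,246) haven't moved, and the gripper is free. Handing in.

```bash
python3 -c "
from h import *
job.finish_job()"
```

```text
the job is handed in; nothing more can be done
```

Both doors are done in the order asked: I pulled the blue-barred door down to its stop first, then pushed the orange-barred door shut, and let go of both. The job was handed in at about 16 s of the 48 s allowed.

- **Blue door:** it pressed back with 66 N at its stop, and in the last side picture both bar ends fit the 1.3 rad prediction to within 1 px.
- **Orange door:** at the firm stop it gave only 0.2 mm for 16 N more. Both the side and wrist pictures then matched 0 rad to within 2 px.
- **Bystanders and robot:** the bottle and timer look unmoved in the top picture. The gripper was about 150 mm above the orange door's grip height and touching nothing.

Two things did not go as planned:
- **Joint limit on the blue pull:** tilting the tool took joint 4 to 2.46 rad, just inside its 2.47 limit, and the wrist force briefly rose to about 39 N. I stood the tool up again and finished the pull without trouble.
- **Orange bar in the grip:** it ended up about 5 mm off its planned place in the pads, with no effect on the result.

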